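Clamp the sanding block in the gluing jig

ROBOT

A 6-joint arm with a two-finger parallel gripper is mounted at the origin on a cart in front of the work surface, level with it; the furniture and walls round the work are solid. World frame = base frame: x ahead of the robot, y to its left, z up, the work surface at z = 0. Lengths are in m, angles in rad, forces in N, time in s.
With the tool pointing down it reaches from about 0.3 to 0.825 m from the base axis. Payload 5.4 kg.
Tool frame: the origin (TCP) lies on the centre line of the jaws, within the pads' length; the fingertips stand 11 mm ahead of it and the grasp point (between the pads) lies 8 mm behind it (tip_extent is the distance from the TCP to the fingertips, in m); z points along the fingers, y is the line along which they close (so a half turn about z gives the same grasp; the last joint's range is limited). The gripper opens to 92 mm and grips with 3 to 60 N. Pads are 20 mm wide; open, the fingers measure 128 mm over their backs; the gripper's body (75 mm by 189 mm) begins 69 mm behind the grasp point.
Start: joints at [0.895, 0.158, 1.597, -0, 1.386, -0.21], TCP at [0.258, 0.514, 0.198] pointing down, gripper open.
Joint ranges: [-2.91, 2.91], [-0.94, 2.29], [0.18, 2.7], [-1.29, 4.43], [0.17, 2.64], [-3, 3]. Speed limits (rad/s): [2.57, 2.57, 3.14, 3.14, 3.14, 3.14].

INTERFACE

Orientations are given as a rotation vector (axis times angle).
In Python, from cell import * gives the robot as it stands. The module is installed in compiled form; this text tells all that it offers. Calls block until the motion is done:
- move_to(position, orientation): joint-space move of the TCP to a pose.
- move_straight(position, frame=None, max_speed=0.15, contact_N=None): straight line of the TCP; frame=None keeps the orientation; max_speed is the mean speed in m/s. With contact_N (N) it stops when the force on the tool has changed by that much, and returns True; else False.
- move_joints(angles): joint-space move.
- set_gripper(opening, grasp_force=None): finger opening in m; grasp_force is the grip in N (None keeps the last); returns when the fingers have stopped.
- wait(seconds).
- inverse_kinematics(position, orientation): joint angles nearest the present ones, or None.
- read_camera(name): name is "scene" or "side" or "wrist"; returns a dict with "color" (480x640x3 uint8, red, green, blue), "mtx" (3x3 intrinsics, pixels), "world_from_camera" (4x4, takes a point from camera to world coordinates); the wrist camera has in their place "hand_eye" (4x4, takes a point from camera to tool coordinates, whose origin is the TCP and whose axes are the flange's). Camera axes: x right, y down, z forward; pixel columns grow to the right and rows downward; lengths in m; the calibration is good to about 2 mm. A picture is of the moment at which its call begins: read the wrist's pose just before it. There is no depth.
A pose or a line that the arm cannot do raises Unreachable and nothing moves.
- sign_off(): hands the job in; it is judged then, once.
Readings, each from a call of its own:
- get_t(): time.
- get_q(): joint angles.
- get_joint_velocities(): joint speeds.
- get_joint_efforts(): joint torques, N m.
- get_tool_pos(): TCP position.
- get_orientation(): TCP orientation.
- get_ft_force(): force on the tool from outside, world axes, zero at the start.
- get_wrist_torque(): the same for the moment, N m.
- get_width(): finger opening in m.
- get_gripper_force(): force on a finger pad.
Only numpy, scipy, OpenCV 4.12 (cv2) and the standard library are available. Lean on these libraries where they do the work, as an engineer would, in place of code of your own. Each camera call takes 0.05 s, during which the arm holds its last target. There are 200 camera calls.

TASK

Clamp the wooden sanding block in the gluing jig so that its new abrasive sole can set: lay it sole down on the jig's bed, lengthwise between the jaw and the fence, and let go of it; then swing the bail handle right over its high point until it snaps fully closed in the groove on top of the fence and the jaw grips the block. Leave the things lying near the jig where they are: do not knock over the bottle or shift the polish tin and the grey whetstone.

Things in the scene. Friction and masses are not known exactly. Their poses are not given: they have to be found in the camera images.
- block: wooden sanding block, 46 x 92 x 32 mm (own x, y, z), a brown box with a thin red abrasive sole, loose on the table, sole down. Origin: centre of its underside; z up. Either end may face the fence.
- jig: gluing jig fixed to the table, place and yaw vary: wooden base plate 120 x 270 mm, 10 mm thick (own x -60..60, y -130..140 mm); origin at table height, z up. Along its y: two steel cheeks at y = -45 mm (x = +-31..41 mm, up to z = 88 mm) carry the handle's shaft; then the sliding jaw (pad face at y = -3 mm while open), the bed (to y = 98 mm) and the wooden fence (y 98..131 mm).
- bed (a point): centre of the bed, (0, 49.5, 10) mm in the jig's frame, axes as the jig's: here belongs the centre of the block's underside, block's y along the jig's y. Play: 3 mm to each side, 2.5 mm to the fence, over 4 mm to the open jaw (closing takes it up). Guides 10 mm high, 52 mm apart, flank the bed at jig y 6..26 and 76..96 mm; between them the block's sides are free.
- clamp_pad: rubber pad 46 x 8 x 30 mm on the sliding jaw (jig z 13 to 43 mm); origin at the lower middle of the face that meets the block's end; axes as the jig's. Closing the handle drives the jaw 12 mm towards the fence (+y of the jig); it pushes the block against the fence and the pad, yielding on springs, presses it with about 10 N.
- bail (a joint): handle angle, rad. 0: open, leaning to the jig's -y, 0.35 above horizontal; grows as it rises (upright 1.22) and swings over to the fence; 2.73: closed, 0.06 above horizontal, bar in the groove. Below 0.8 it stays where left (friction 0.25 N m); beyond, if let go, a spring throws it back; it resists with up to 1.7 N m (10 N at the bar) near 2.1; past the high point, 2.63, it snaps shut.
- crossbar (a point): middle of the crossbar of the bail handle (two thin arms at jig x = +-52 mm, 160 mm from shaft to crossbar): round, 16 mm thick, about 95 mm clear between the arms, along the jig's x, free for grasping from above while open. It turns with the handle; its orientation is of no use.
- bail_axis (a point): middle of the handle's shaft, at (0, -45, 64) mm in the jig's frame, axes as the jig's; the shaft lies along x.
- cement_bottle: bystander, the one near the jig (others like it stand far off): brown bottle, 60 mm thick, 112 mm high; origin at the middle of its foot, z up.
- polish_tin: bystander, the one near the jig (others like it stand far off): flat round red tin, 70 mm wide, 24 mm high; origin at the middle of its foot.
- whetstone: bystander, the one near the jig (others like it stand far off): grey stone, 50 x 140 x 22 mm; origin at the middle of its underside.
- groove (a point): middle of the groove on top of the fence, (0, 114.5, 64) mm in the jig's frame, axes as the jig's; the closed crossbar lies in it. Fence 76 mm wide in x; groove along x, 24 mm wide, floor z = 64 mm, lips to z = 75 mm: no room for fingers beside a bar lying in it, but its top stands free (z = 82 mm).
Things that resemble listed ones, but are neither listed nor needed, are in the scene too. Leave any green look-alike of the block alone.

How it is judged:
On the way, in this order (a step that is already met when the one before it is completed fails the run):
1. the block lies flat on the jig's bed, let go, while the handle is still open (horizontal distance between block and bed below 0.009 m and z of block in the frame of bed below 0.003 m and angle between block's own z axis and vertical below 0.06 rad and angle between the y axis of block and the y axis of jig, either way round below 0.15 rad and contact force between the fingers and block below 0.1 N and value of joint bail below 1.3 rad), for 0.2 s.
2. the handle has snapped fully closed and the pad presses the block (value of joint bail above 2.67 rad and contact force between clamp_pad and block above 3 N), for 0.2 s.
At the end, for the whole second after the job is handed in: The handle is closed (joint over 2.67 rad), the pad presses the block with more than 3 N, and the block lies sole down and flat on the bed (underside within 3 mm of the bed, tilt under 0.06 rad), within 9 mm of the bed's centre and within 0.08 rad of the jig's direction, at rest (all of step 2 and horizontal distance between block and bed below 0.009 m and z of block in the frame of bed between -0.003 and 0.003 m and angle between block's own z axis and vertical below 0.06 rad and angle between the y axis of block and the y axis of jig, either way round below 0.08 rad and linear speed of block below 0.02 m/s); the robot touches nothing.
It fails at once if the bottle is knocked over (angle between cement_bottle's own z axis and vertical above 0.5 rad).
It fails at once if the polish tin or the whetstone is shifted by more than 30 mm (distance of any of polish_tin, whetstone from where it was at the start of the episode above 0.03 m).
It also fails if it takes over 69 s, if anything falls off the work surface, if the arm or the gripper's body presses on something with over 40 N, if the wrist force passes 120 N, or if a joint passes its speed limit or range.

## Working session

There is one attempt and no reset: what is moved stays moved. The work goes in short steps, each a Python script; the robot and the scene stay as the last script left them, time stands still between calls to the robot, and variables do not carry over. Pictures are saved under pics/ and viewed, at most 10 in all, crops included, and the job is handed in when it is done.

```bash
mkdir -p pics
python3 - <<'E'
from cell import *
import cv2
for n in ("scene","side"):
    c=read_camera(n); cv2.imwrite(f"pics/{n}0.png",c["color"][:,:,::-1]); print(n,c["mtx"].tolist(),c["world_from_camera"].round(4).tolist())
print(get_orientation(),get_t())
E
```

```text
scene [[491.3976777473682, 0.0, 318.7150758482698], [0.0, 491.3976777473682, 235.5790858090136], [0.0, 0.0, 1.0]] [[0.5218, -0.5361, 0.6636, -0.232], [-0.8529, -0.3432, 0.3934, -0.5862], [0.0169, -0.7712, -0.6363, 0.8267], [0.0, 0.0, 0.0, 1.0]]
side [[472.5885691014915, 0.0, 323.63997727726473], [0.0, 472.5885691014915, 233.35487632469253], [0.0, 0.0, 1.0]] [[0.9877, -0.0866, 0.1305, 0.391], [-0.1565, -0.514, 0.8434, -1.0685], [-0.006, -0.8534, -0.5213, 0.6557], [0.0, 0.0, 0.0, 1.0]]
[-7.24863961e-01 -3.05607901e+00  2.47368855e-03] 0.1
```

View pics/scene0.png

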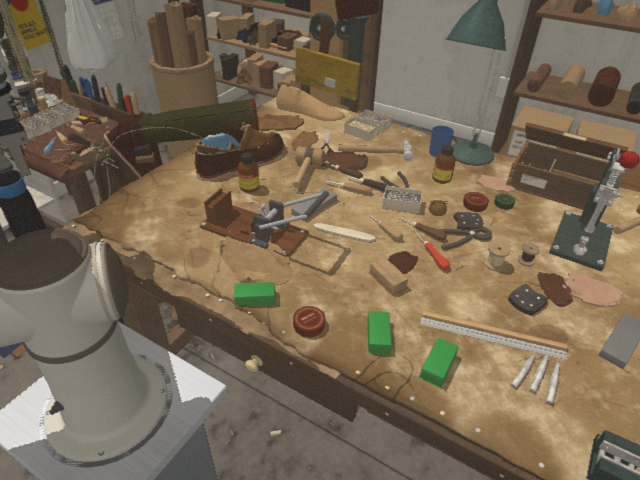

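View pics/side0.png

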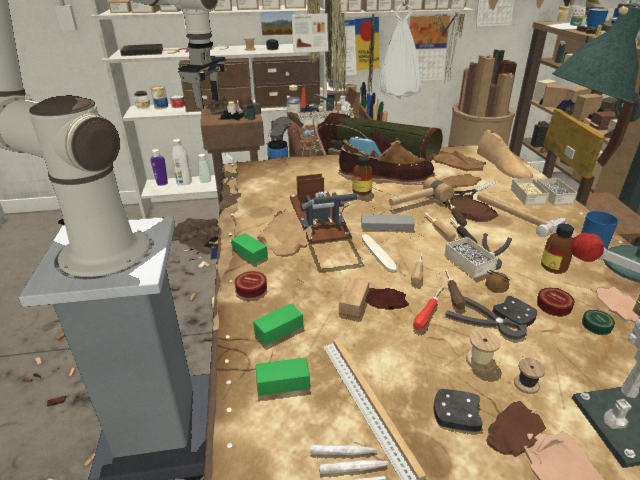

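```bash
cat > h.py <<'E'
from cell import *
import cv2, numpy as np
from scipy.spatial.transform import Rotation as R
def cam(n):
    if n=="wrist":
        p=get_tool_pos(); o=get_orientation(); c=read_camera(n)
        T=np.eye(4);T[:3,:3]=R.from_rotvec(o).as_matrix();T[:3,3]=p
        return c["color"],c["mtx"],T@c["hand_eye"]
    c=read_camera(n); return c["color"],c["mtx"],c["world_from_camera"]
def ray(K,W,uv,z):
    uv=np.atleast_2d(uv).astype(float)
    d=np.c_[uv,np.ones(len(uv))]@np.linalg.inv(K).T@W[:3,:3].T
    return W[:3,3]+d*((z-W[2,3])/d[:,2])[:,None]
def proj(K,W,P):
    P=np.atleast_2d(P); q=(P-W[:3,3])@W[:3,:3]@K.T
    return q[:,:2]/q[:,2:]
def tri(views):  # list of (K,W,uv)
    A=np.zeros((3,3));b=np.zeros(3);L=[]
    for K,W,uv in views:
        d=W[:3,:3]@np.linalg.inv(K)@np.r_[uv,1.];d/=np.linalg.norm(d);M=np.eye(3)-np.outer(d,d);A+=M;b+=M@W[:3,3];L.append((M,W[:3,3]))
    x=np.linalg.solve(A,b); return x,[np.linalg.norm(M@(x-o)) for M,o in L]
def down(yaw): # tool z down, tool y axis along world yaw (rad)
    y=np.array([np.cos(yaw),np.sin(yaw),0]);z=np.array([0,0,-1.]);x=np.cross(y,z)
    return R.from_matrix(np.c_[x,y,z]).as_rotvec()
E
python3 - <<'E'
from h import *
s,Ks,Ws=cam("scene");d,Kd,Wd=cam("side")
for nm,uv,z in [("block",(388,277),.03),("base",(300,240),.01),("fence",(215,200),.07),("tin",(309,318),.024),("bottlefoot",(250,190),0),("wst",(320,200),.02)]:
    print(nm,ray(Ks,Ws,uv,z).round(3))
for nm,uv,z in [("block",(353,297),.03),("tin",(250,283),.024),("bottlefoot",(363,195),0),("wst",(388,223),.02),("fence",(311,186),.07)]:
    print(nm,ray(Kd,Wd,uv,z).round(3))
a=cv2.resize(s[170:300,180:430],None,fx=3.2,fy=3.2,interpolation=cv2.INTER_CUBIC)
b=cv2.resize(d[165:325,215:425],None,fx=3.2,fy=3.2,interpolation=cv2.INTER_CUBIC)
cv2.imwrite("pics/a.png",a[:,:,::-1]);cv2.imwrite("pics/b.png",b[:,:,::-1])
E
```

```text
block [[ 0.557 -0.308  0.03 ]]
base [[ 0.578 -0.05   0.01 ]]
fence [[0.535 0.189 0.07 ]]
tin [[ 0.358 -0.217  0.024]]
bottlefoot [[0.701 0.207 0.   ]]
wst [[ 0.746 -0.008  0.02 ]]
block [[ 0.568 -0.317  0.03 ]]
tin [[ 0.357 -0.226  0.024]]
bottlefoot [[0.709 0.195 0.   ]]
wst [[ 0.728 -0.016  0.02 ]]
fence [[0.543 0.141 0.07 ]]
```

View pics/a.png

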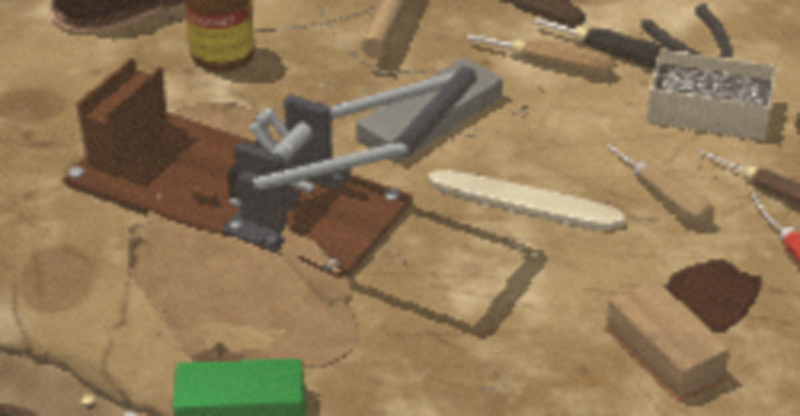

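View pics/b.png

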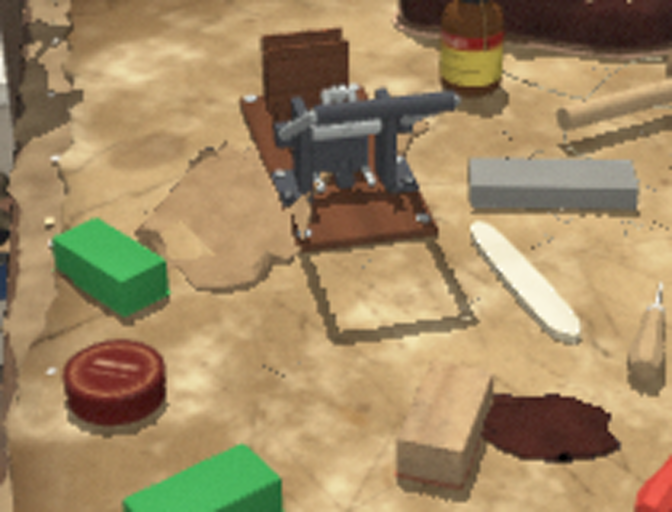

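Run:
```python
from h import *
s,Ks,Ws=cam("scene");d,Kd,Wd=cam("side")
A=lambda u,v:(180+u/3.2-.35,170+v/3.2-.35); B=lambda u,v:(215+u/3.2-.35,165+v/3.2-.35)
pa=ray(Ks,Ws,[A(68,178),A(347,272),A(410,200)],.008); pb=ray(Kd,Wd,[B(243,98),B(304,246),B(436,234)],.008)
print(pa.round(3),pb.round(3),sep="\n")
p=(pa+pb)/2
yv=p[0]-p[1]; yaw1=np.arctan2(yv[1],yv[0])-np.pi/2; xv=p[2]-p[1]; print(yaw1,np.arctan2(xv[1],xv[0]),np.linalg.norm(yv),np.linalg.norm(xv))
print("side block", ray(Kd,Wd,[B(410,365),B(492,377),B(460,488),B(398,475)],.01).round(3))
# go look at block
bx,by=.562,-.312
q=get_q(); 
for z in (.33,):
    move_to([bx-.03,by,z],down(np.pi/2-.3)); print(get_t())
c,K,W=cam("wrist"); cv2.imwrite("pics/w1.png",c[:,:,::-1]); np.savez("w1.npz",c=c,K=K,W=W)
print(K.tolist(), W.round(3).tolist())
```

```text
[[ 0.489  0.207  0.008]
 [ 0.517 -0.055  0.008]
 [ 0.618 -0.048  0.008]]
[[ 0.489  0.215  0.008]
 [ 0.512 -0.054  0.008]
 [ 0.619 -0.054  0.008]]
0.09435322625931386 0.03158028791082495 0.26676991424584534 0.10471821433677374
side block [[ 0.565 -0.226  0.01 ]
 [ 0.618 -0.249  0.01 ]
 [ 0.571 -0.358  0.01 ]
 [ 0.535 -0.339  0.01 ]]
3.3833
[[412.50398577817504, 0.0, 320.2170961274404], [0.0, 412.50398577817504, 239.73435882239258], [0.0, 0.0, 1.0]] [[0.295, 0.914, 0.28, 0.452], [0.956, -0.282, -0.087, -0.287], [-0.001, 0.293, -0.956, 0.517], [0.0, 0.0, 0.0, 1.0]]
```

View pics/w1.png

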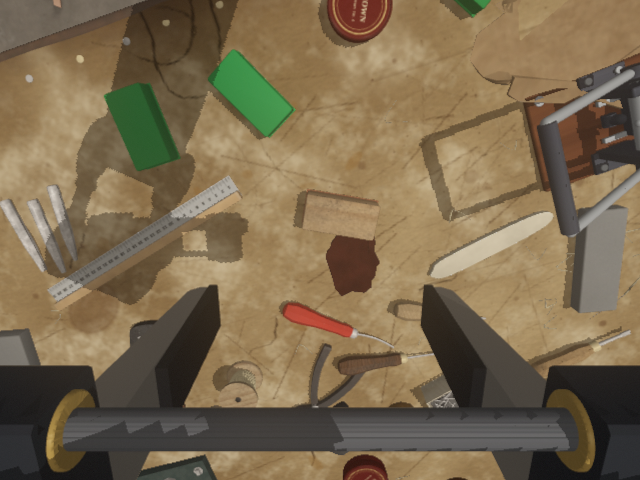

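Run:
```python
from h import *
f=np.load("w1.npz");p=ray(f["K"],f["W"],[(308,190),(380,200),(376,240),(302,228)],.032);print(p.round(3))
c=p.mean(0);v=p[1]+p[2]-p[0]-p[3];ya=np.arctan2(v[1],v[0]);print(c,ya, np.linalg.norm(v)/2)
yt=ya-np.pi/2  # tool y along block x
yt=yt if True else 0
ex=-(np.cross([np.cos(yt),np.sin(yt),0],[0,0,1])) # tool x = y x z
tx=R.from_rotvec(down(yt)).as_matrix()[:,0]; print("yt",yt,"toolx",tx.round(2))
# choose branch with joint 6 small
for k in (0,np.pi):
    print(inverse_kinematics(c+[0,0,.15],down(yt+k)))
```

```text
[[ 0.531 -0.327  0.032]
 [ 0.568 -0.249  0.032]
 [ 0.615 -0.266  0.032]
 [ 0.573 -0.348  0.032]]
[ 0.57174897 -0.29761925  0.032     ] 1.1182894336106928 0.08937362056402309
yt -0.4525068931842038 toolx [0.44 0.9  0.  ]
[-0.66705015  0.34675495  1.40341083  0.          1.39142687 -0.21454325]
[-0.66705015  0.34675495  1.40341083  0.          1.39142687  2.9270494 ]
```

Run:
```python
from h import *
c=np.array([.5717,-.2976,0]);yt=-.4525
tx=R.from_rotvec(down(yt)).as_matrix()[:,0]
move_to(c-.05*tx+[0,0,.19],down(yt)); print(get_t(),get_tool_pos())
im,K,W=cam("wrist"); np.savez("w2.npz",c=im,K=K,W=W); cv2.imwrite("pics/w2.png",im[:,:,::-1])
```

```text
4.9417 [ 0.55009905 -0.3426238   0.19045152]
```

View pics/w2.png

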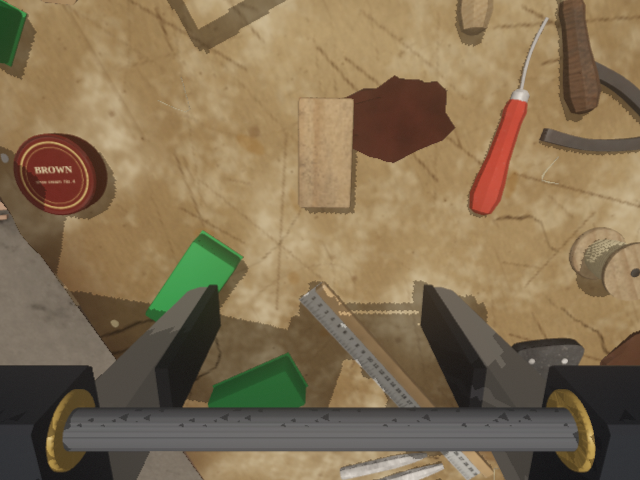

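Run:
```python
from h import *
f=np.load("w2.npz");p=ray(f["K"],f["W"],[(299,98),(353,98),(353,207),(299,207)],.032);print(p.round(4))
c=p.mean(0);v=p[0]+p[1]-p[2]-p[3];w=p[1]+p[2]-p[0]-p[3];ya=np.arctan2(v[1],v[0]);print(c,ya-np.pi/2,np.arctan2(w[1],w[0]),np.linalg.norm(v)/2,np.linalg.norm(w)/2)
yt=ya-np.pi/2
o=down(yt);set_gripper(.08)
move_to([c[0],c[1],.1],o);move_straight([c[0],c[1],.021],max_speed=.1,contact_N=8)
print(get_tool_pos());set_gripper(0.03,30);print(get_width(),get_gripper_force())
P=get_tool_pos();move_straight([P[0],P[1],.2])
print(get_width(),get_t(),get_ft_force())
# view pose: pulled back along -y of jig
ex=.07
move_to([.56,-.04,.26],down(ex)); 
im,K,W=cam("wrist"); np.savez("w3.npz",c=im,K=K,W=W); cv2.imwrite("pics/w3.png",im[:,:,::-1]);print(get_t(),get_q().round(2))
```

```text
[[ 0.5758 -0.251   0.032 ]
 [ 0.6143 -0.2697  0.032 ]
 [ 0.5777 -0.35    0.032 ]
 [ 0.5361 -0.3298  0.032 ]]
[ 0.57597618 -0.30012308  0.032     ] -0.44761492257649005 -0.4518503891846472 0.08818700756972392 0.04447438666420814
[ 0.57659561 -0.30062009  0.02188034]
0.029980420788488324 0.0
0.030011752819784472 9.0 [0.2172359  0.60126061 0.19497117]
10.0917 [-0.29  0.09  1.55 -0.    1.5  -0.36]
```

View pics/w3.png

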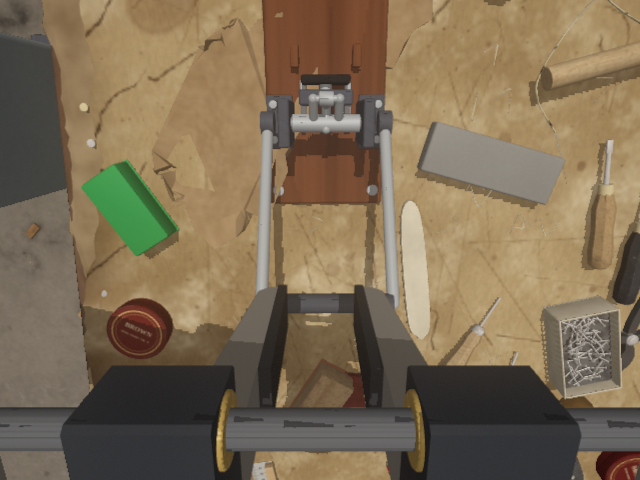

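Run:
```python
from h import *
f=np.load("w3.npz");K,W=f["K"],f["W"]
p=ray(K,W,[(274,203),(380,203),(386,0),(264,0)],.01);print(p.round(4))
for a,b in((3,0),(2,1)): v=p[a]-p[b];print("yaw",np.arctan2(v[1],v[0])-np.pi/2)
v=p[1]-p[0];print("yawx",np.arctan2(v[1],v[0]),np.linalg.norm(v))
print("shaft",ray(K,W,[(266,122),(387,122)],.064),"bar",ray(K,W,[(320,303)],.119))
print("block",ray(K,W,[(320,388)],.03))
move_to([.56-.45*.04,-.3-.07,.24],down(-.3))
print(get_t())
im,K,W=cam("wrist"); np.savez("w4.npz",c=im,K=K,W=W); cv2.imwrite("pics/w4.png",im[:,:,::-1])
```

```text
[[ 0.5101 -0.0547  0.01  ]
 [ 0.624  -0.0469  0.01  ]
 [ 0.6082  0.1466  0.01  ]
 [ 0.4939  0.1388  0.01  ]]
yaw 0.08372169189191236
yaw 0.0819261514142895
yawx 0.06850087702622544 0.11417254048010958
shaft [[0.50582033 0.0302697  0.064     ]
 [0.61342199 0.03763371 0.064     ]] bar [[ 0.56417692 -0.11664023  0.119     ]]
block [[ 0.57453579 -0.27019817  0.03      ]]
11.3417
```

View pics/w4.png

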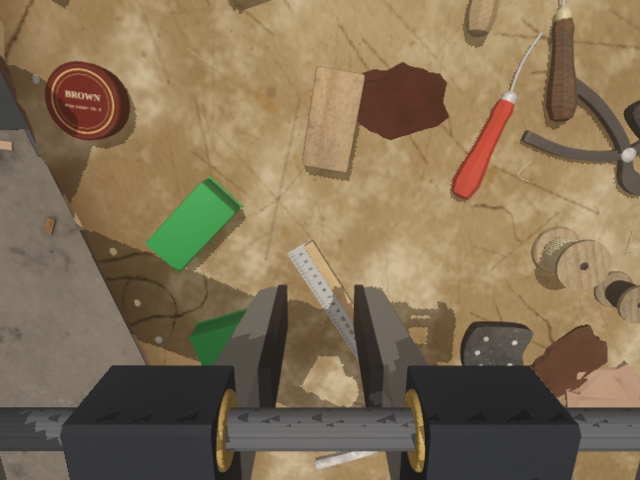

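Run:
```python
from h import *
f=np.load("w4.npz");K,W=f["K"],f["W"]
p=ray(K,W,[(318,66),(365,74),(351,172),(304,163)],.032);print(p.round(4),p.mean(0))
v=p[0]+p[1]-p[2]-p[3];print(np.arctan2(v[1],v[0])-np.pi/2,np.linalg.norm(v)/2)
for n in("w2","w4"):
    g=np.load(n+".npz");hsv=cv2.cvtColor(g["c"],cv2.COLOR_RGB2HSV)
set_gripper(0.0)
x,y=.54,-.2   # bare table
move_to([x,y,.06],down(-.3)); r=move_straight([x,y,.003],max_speed=.04,contact_N=5);print(r,get_tool_pos(),get_orientation(),get_t())
s,Ks,Ws=cam("scene");d,Kd,Wd=cam("side")
a=cv2.resize(s[180:305,300:430],None,fx=3.2,fy=3.2,interpolation=cv2.INTER_CUBIC)
b=cv2.resize(d[205:330,290:420],None,fx=3.2,fy=3.2,interpolation=cv2.INTER_CUBIC)
cv2.imwrite("pics/c.png",np.hstack([a[:400,:395],b[:400,:395]])[:,:,::-1])
move_straight([x,y,.1])
```

```text
[[ 0.5764 -0.2514  0.032 ]
 [ 0.6145 -0.27    0.032 ]
 [ 0.5788 -0.3501  0.032 ]
 [ 0.5385 -0.3288  0.032 ]] [ 0.57707792 -0.30008102  0.032     ]
-0.43709715049334186 0.08695174552548197
False [ 0.5401921  -0.20012827  0.00328805] [2.52805765e+00 1.86426931e+00 2.58535919e-04] 14.5167
```

View pics/c.png

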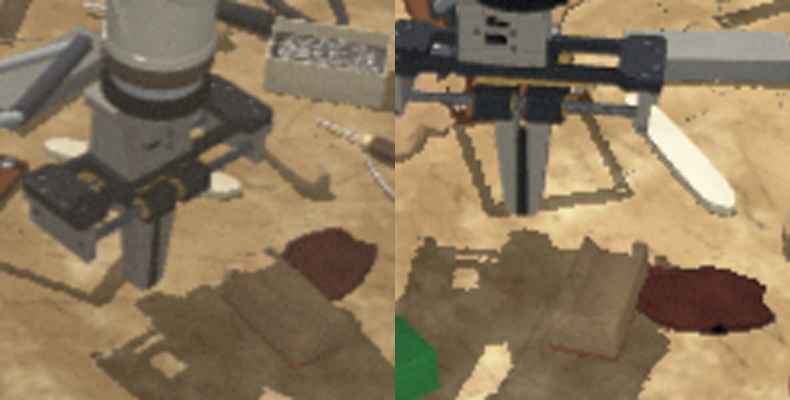

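Run:
```python
from h import *
_,Ks,Ws=cam("scene");_,Kd,Wd=cam("side")
print(tri([(Ks,Ws,(346.6,269.7)),(Kd,Wd,(328.7,270.9))]))
# block corner near (front lowest, sole): scene & side near bottom corner
print("blk", tri([(Ks,Ws,(300+225/3.2,180+292/3.2)),(Kd,Wd,(290+(588-395)/3.2,205+240/3.2))]))
x,y=.54,-.2
move_straight([x,y,.004],max_speed=.1)
r=move_straight([x,y,-.045],max_speed=.03,contact_N=5);print(r,get_tool_pos(),get_ft_force(),get_t())
move_straight([x,y,.1])
```

```text
(array([ 0.5341186 , -0.21093704,  0.02369155]), [np.float64(0.0011862674773645992), np.float64(0.001186267477364586)])
blk (array([ 0.57212164, -0.25464207,  0.01896558]), [np.float64(0.007391940990637228), np.float64(0.007391940990637325)])
True [ 0.54000776 -0.20002754 -0.01673137] [-1.13811596  0.30008927  6.51059318] 17.475
```

```bash
cat >> h.py <<'E'
def tilted(yaw,t): # tool y along yaw direction; hand leans by t so that tool z tilts about tool y
    Rm=R.from_rotvec(down(yaw)); return (Rm*R.from_euler('y',t)).as_rotvec()
E
python3 - <<'E'
from h import *
for yaw in (np.pi/2,-np.pi/2):
  for t in(.7,-.7):
    M=R.from_rotvec(tilted(yaw,t)).as_matrix(); print(yaw,t,M[:,2].round(2),inverse_kinematics([.54,-.2,.06],tilted(yaw,t)))
# choose hand leaning toward robot (tool z has +x)
t=None
best=[(yaw,t) for yaw in(np.pi/2,-np.pi/2) for t in(.7,-.7) if R.from_rotvec(tilted(yaw,t)).as_matrix()[0,2]>0 and inverse_kinematics([.54,-.2,.06],tilted(yaw,t)) is not None]
best.sort(key=lambda b:abs(np.array(inverse_kinematics([.54,-.2,.06],tilted(*b)))-get_q()).max())
yaw,t=best[0]
move_to([.54,-.2,.05],tilted(yaw,t)); 
r=move_straight([.54,-.2,-.04],max_speed=.03,contact_N=5);print(r,yaw,t,get_tool_pos(),get_ft_force(),get_t())
move_straight([.54,-.2,.1])
E
```

```text
1.5707963267948966 0.7 [-0.64  0.   -0.76] [-0.4112538   0.89937998  1.01233002 -0.27343205  1.87632313 -1.97691623]
1.5707963267948966 -0.7 [ 0.64 -0.   -0.76] None
-1.5707963267948966 0.7 [ 0.64 -0.   -0.76] [-0.87874964 -0.0361063   2.28835244  0.97667898  0.64172869 -0.04470575]
-1.5707963267948966 -0.7 [-0.64 -0.   -0.76] [-0.4112538   0.89937998  1.01233002 -0.27343205  1.87632313  1.16467643]
True -1.5707963267948966 0.7 [ 0.54033718 -0.20001168 -0.00719464] [-5.18604251  1.14879791  7.8171312 ] 21.175
```

```bash
cat > m.py <<'E'
from h import *
def L(n,dz):
    g=np.load(n+".npz");W=g["W"].copy();W[2,3]+=dz;return g["K"],W
for dz in(0,.018,.0275):
    print("dz",dz)
    for n,px in(("w1",[(308,190),(380,200),(376,240),(302,228)]),("w2",[(299,98),(353,98),(353,207),(299,207)]),("w4",[(318,66),(365,74),(351,172),(304,163)])):
        print(n,ray(*L(n,dz),px,.032).mean(0).round(4))
    K,W=L("w3",dz)
    p=ray(K,W,[(274,203),(380,203),(386,0),(264,0)],.01); m=(p[0]+p[1])/2
    v=p[3]+p[2]-p[0]-p[1];yaw=np.arctan2(v[1],v[0])-np.pi/2;sh=ray(K,W,[(266,122),(387,122)],.064).mean(0)
    ey=np.array([-np.sin(yaw),np.cos(yaw),0])
    print("near mid",m.round(4),"yaw",yaw,"orig from base",(m+.13*ey).round(4),"from shaft",(sh+.045*ey).round(4),"bar->",(ray(K,W,[(320,303)],.119)+.195*ey).round(4))
E
python3 m.py
```

```text
dz 0
w1 [ 0.5717 -0.2976  0.032 ]
w2 [ 0.576  -0.3001  0.032 ]
w4 [ 0.5771 -0.3001  0.032 ]
near mid [ 0.5671 -0.0508  0.01  ] yaw 0.08282403716368747 orig from base [0.5563 0.0788 0.01  ] from shaft [0.5559 0.0788 0.064 ] bar-> [[0.548  0.0777 0.119 ]]
dz 0.018
w1 [ 0.5762 -0.298   0.032 ]
w2 [ 0.5755 -0.3018  0.032 ]
w4 [ 0.5776 -0.3005  0.032 ]
near mid [ 0.5676 -0.0546  0.01  ] yaw 0.08282403716368747 orig from base [0.5569 0.075  0.01  ] from shaft [0.5562 0.0784 0.064 ] bar-> [[0.5486 0.069  0.119 ]]
dz 0.0275
w1 [ 0.5785 -0.2982  0.032 ]
w2 [ 0.5752 -0.3027  0.032 ]
w4 [ 0.5778 -0.3008  0.032 ]
near mid [ 0.5679 -0.0566  0.01  ] yaw 0.08282403716368814 orig from base [0.5572 0.073  0.01  ] from shaft [0.5563 0.0783 0.064 ] bar-> [[0.5489 0.0644 0.119 ]]
```

Run:
```python
from h import *
o=down(-.448);set_gripper(.08)
move_to([.576,-.3005,.06],o);r=move_straight([.576,-.3005,-.0075],max_speed=.1,contact_N=8)
print(r,get_tool_pos());set_gripper(0.03,30);print(get_width(),get_gripper_force())
move_straight([.576,-.3005,.15])
print(get_width(),get_t(),get_ft_force())
yaw=.083;ey=np.array([-np.sin(yaw),np.cos(yaw),0])
P=np.array([.556,.0785,0])-.05*ey
move_to([P[0],P[1],.2],down(yaw)); 
im,K,W=cam("wrist"); np.savez("w5.npz",c=im,K=K,W=W); cv2.imwrite("pics/w5.png",im[:,:,::-1]);print(get_t(),get_q().round(2))
```

```text
False [ 0.57649699 -0.30087521 -0.00686675]
0.045798535940840004 29.962612688541412
0.04578917010323676 26.7417 [ 0.17675531  0.89876763 -0.57435688]
28.05 [-0.17  0.12  1.63 -0.    1.39 -0.25]
```

View pics/w5.png

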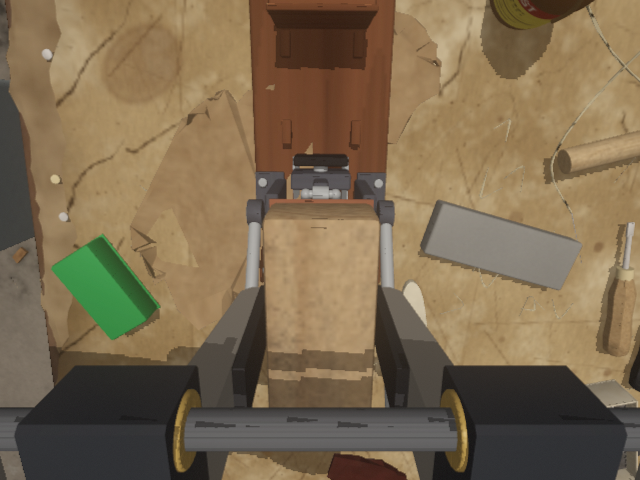

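Run:
```python
from h import *
g=np.load("w5.npz");K,W=g["K"],g["W"]
yaw=.083;ex=np.array([np.cos(yaw),np.sin(yaw),0]);ey=np.array([-ex[1],ex[0],0]);O=np.array([.556,.0785,0])
J=lambda uv,z:[np.round([(p-O)@ex*1e3,(p-O)@ey*1e3],1).tolist() for p in ray(K,W,uv,z)]
print("near guides x+-26,y6..26",J([(292,145),(349,145),(292,120),(349,120)],.02))
print("far guides y76..96",J([(290,57),(353,57),(290,30),(353,30)],.02))
print("base edge x+-60",J([(250,0),(394,0),(256,165),(388,165)],.01))
print("shaft ends",J([(248,210),(394,210)],.064))
print("block top front",J([(264,219),(379,219)],.239),"bottom front",J([(266,200),(378,200)],.207),"TCP expected",(-50+46))
c=g["c"]
# edge profiles: column profile for fence/guide rows, block front rows
gr=cv2.cvtColor(c,cv2.COLOR_RGB2GRAY).astype(int)
print("col320",[(r,int(gr[r,312:330].mean())) for r in list(range(0,70,3))+list(range(150,226,2))])
print("row130",gr[125:142,272:370:1].mean(0).astype(int).tolist())
print("row45",gr[36:54,272:372].mean(0).astype(int).tolist())
```

```text
near guides x+-26,y6..26 [[-25.1, 4.9], [24.4, 4.8], [-24.6, 25.8], [24.0, 25.7]]
far guides y76..96 [[-25.2, 75.3], [26.3, 75.2], [-24.7, 95.2], [25.9, 95.2]]
base edge x+-60 [[-57.3, 119.0], [59.4, 118.8], [-58.7, -13.5], [60.7, -13.6]]
shaft ends [[-58.5, -42.7], [58.4, -42.9]]
block top front [[-21.2, -5.8], [21.2, -5.8]] bottom front [[-24.5, -5.2], [25.0, -5.3]] TCP expected -4
col320 [(0, 88), (3, 80), (6, 71), (9, 67), (12, 38), (15, 39), (18, 38), (21, 38), (24, 36), (27, 36), (30, 47), (33, 47), (36, 47), (39, 47), (42, 47), (45, 47), (48, 47), (51, 47), (54, 47), (57, 48), (60, 48), (63, 48), (66, 48), (69, 71), (150, 79), (152, 80), (154, 46), (156, 37), (158, 47), (160, 45), (162, 47), (164, 45), (166, 73), (168, 93), (170, 124), (172, 68), (174, 82), (176, 78), (178, 76), (180, 65), (182, 66), (184, 84), (186, 120), (188, 152), (190, 168), (192, 172), (194, 175), (196, 152), (198, 123), (200, 111), (202, 112), (204, 91), (206, 95), (208, 99), (210, 104), (212, 107), (214, 117), (216, 113), (218, 101), (220, 152), (222, 155), (224, 154)]
row130 [81, 81, 81, 82, 81, 82, 83, 82, 82, 81, 76, 79, 80, 82, 83, 84, 83, 82, 70, 54, 74, 81, 81, 82, 82, 81, 80, 80, 79, 79, 79, 79, 79, 79, 80, 80, 80, 81, 81, 81, 81, 81, 80, 80, 80, 79, 79, 79, 79, 78, 76, 74, 73, 71, 70, 70, 71, 72, 73, 74, 74, 74, 74, 74, 75, 75, 76, 76, 78, 78, 79, 80, 80, 81, 82, 82, 82, 78, 60, 57, 77, 79, 80, 82, 83, 84, 83, 80, 75, 80, 79, 78, 79, 79, 80, 79, 78, 78]
row45 [81, 80, 80, 73, 53, 53, 53, 52, 50, 52, 53, 53, 54, 55, 55, 55, 54, 49, 44, 52, 52, 51, 51, 50, 50, 50, 50, 50, 51, 50, 50, 50, 49, 49, 49, 49, 49, 49, 49, 49, 49, 49, 49, 49, 49, 49, 48, 48, 48, 48, 47, 46, 45, 45, 46, 45, 45, 45, 45, 45, 45, 46, 46, 46, 46, 46, 46, 47, 47, 47, 48, 48, 49, 50, 50, 51, 51, 51, 51, 52, 50, 45, 47, 51, 52, 52, 53, 54, 54, 55, 54, 52, 53, 56, 63, 75, 84, 84, 84, 83]
```

```bash
cat >> h.py <<'E'
YAW=.082;EX=np.array([np.cos(YAW),np.sin(YAW),0]);EY=np.array([-EX[1],EX[0],0]);EZ=np.array([0,0,1.])
O=np.array([.5562,.0779,0])
J=lambda x,y,z:O+x*EX+y*EY+z*EZ
bar=lambda b:np.array([-.045-.16*np.cos(.35+b),.064+.16*np.sin(.35+b)])
TIP=.0165
def rep(tip,o): return tip+TIP*R.from_rotvec(o).as_matrix()[:,2]
def pushpose(b,yawoff,back=0.,over=None):
    t=np.clip(b-1.22,0,1.0); sg=1 if yawoff==0 else -1
    for s in(1,-1):
        o=tilted(YAW+yawoff,s*t)
        if t==0 or R.from_rotvec(o).as_matrix()[:,2]@EY<0: break
    if over is None: over=np.interp(b,[.7,1.5,2.7],[.014,.012,.006])
    n=np.array([np.cos(t),-np.sin(t)]);a=np.array([-np.sin(t),-np.cos(t)])
    p=bar(b)-(.018+back)*n+over*a
    return rep(J(0,*p),o),o
E
python3 - <<'E'
from h import *
o=down(YAW);p=J(0,.0505,0)
move_to([p[0],p[1],.1],o)
r=move_straight([p[0],p[1],.0025],max_speed=.06,contact_N=6);print(r,get_tool_pos(),get_ft_force(),get_width())
q=get_tool_pos();print("jig xy",(q-O)@EX,(q-O)@EY)
set_gripper(.066);move_straight([q[0],q[1],.16],max_speed=.25);wait(.1)
print(get_t(),get_width(),get_ft_force())
im,K,W=cam("wrist");np.savez("w6.npz",c=im,K=K,W=W)
for off in(0,np.pi):
    for b in np.arange(.7,2.8,.25):
        P,o=pushpose(b,off);s=inverse_kinematics(P,o);print(round(b,2),off,None if s is None else np.round(s,2))
for off in(-np.pi/2,np.pi/2): print(off,inverse_kinematics(J(0,-.195,.12),down(YAW+off)))
E
```

```text
False [0.55239216 0.12823073 0.00283636] [-0.36379732  0.26601755 -0.76840447] 0.04598115436866864
jig xy 0.00032744759221520653 0.050473507721519394
31.8167 0.0657902786543135 [-0.29198774  0.83492814 -0.44471246]
0.7 0 [-0.32  0.17  1.64 -0.    1.34 -0.41]
0.95 0 [-0.26  0.14  1.63 -0.    1.37 -0.34]
1.2 0 [-0.19  0.13  1.64 -0.    1.38 -0.28]
1.45 0 [ 0.    0.14  1.64 -0.24  1.35 -0.03]
1.7 0 [ 0.2   0.24  1.6  -0.48  1.39  0.23]
1.95 0 [ 0.37  0.4   1.53 -0.7   1.49  0.44]
2.2 0 [ 0.49  0.6   1.43 -0.87  1.62  0.6 ]
2.45 0 [ 0.52  0.68  1.39 -0.87  1.62  0.65]
2.7 0 [ 0.53  0.75  1.37 -0.86  1.6   0.7 ]
0.7 3.141592653589793 [-0.32  0.17  1.64 -0.    1.34  2.74]
0.95 3.141592653589793 [-0.26  0.14  1.63 -0.    1.37  2.8 ]
1.2 3.141592653589793 [-0.19  0.13  1.64 -0.    1.38  2.87]
1.45 3.141592653589793 None
1.7 3.141592653589793 [ 0.2   0.24  1.6  -0.48  1.39 -2.91]
1.95 3.141592653589793 [ 0.37  0.4   1.53 -0.7   1.49 -2.7 ]
2.2 3.141592653589793 [ 0.49  0.6   1.43 -0.87  1.62 -2.54]
2.45 3.141592653589793 [ 0.52  0.68  1.39 -0.87  1.62 -2.49]
2.7 3.141592653589793 [ 0.53  0.75  1.37 -0.86  1.6  -2.44]
-1.5707963267948966 [-4.07585909e-01  2.50158140e-01  1.64888292e+00 -4.44089210e-16
  1.24255159e+00  1.08121042e+00]
1.5707963267948966 [-4.07585909e-01  2.50158140e-01  1.64888292e+00 -4.44089210e-16
  1.24255159e+00 -2.06038224e+00]
```

Run:
```python
from h import *
g=np.load("w6.npz");K,W,c=g["K"],g["W"],g["c"]
gr=cv2.cvtColor(c,cv2.COLOR_RGB2HSV)
print(proj(K,W,[J(-.023,.0035,.042),J(.023,.0035,.042),J(.023,.0955,.042),J(-.023,.0955,.042)]).round(1))
# sample along jig y at top plane, and across x
def s(P): u=proj(K,W,P)[0].round().astype(int); return c[u[1],u[0]].tolist() if 0<=u[0]<640 and 0<=u[1]<480 else None
print("y:",[(int(y*1e3),s(J(0,y,.042))) for y in np.arange(.03,.112,.003)])
print("x:",[(int(round(x*1e3)),s(J(x,.07,.042))) for x in np.arange(-.036,.037,.003)])
```

```text
[[294.4 284. ]
 [352.4 284.1]
 [355.3 167.1]
 [292.  167.1]]
y: [(30, [179, 151, 113]), (33, [177, 147, 110]), (36, [180, 151, 113]), (39, [187, 158, 117]), (42, [188, 158, 117]), (45, [187, 157, 119]), (48, [183, 153, 114]), (51, [179, 150, 113]), (54, [182, 152, 114]), (57, [184, 155, 116]), (60, [185, 156, 117]), (63, [182, 153, 115]), (66, [190, 160, 119]), (69, [197, 167, 126]), (72, [192, 162, 120]), (75, [194, 164, 123]), (78, [189, 159, 117]), (81, [192, 161, 119]), (84, [135, 109, 80]), (87, [131, 107, 78]), (90, [133, 108, 79]), (93, [134, 109, 80]), (96, [113, 72, 48]), (99, [110, 70, 47]), (102, [135, 87, 56]), (105, [137, 87, 56]), (108, [136, 86, 55]), (111, [130, 84, 55])]
x: [(-36, [126, 82, 54]), (-33, [126, 81, 54]), (-30, [128, 83, 55]), (-27, [131, 84, 56]), (-24, [127, 81, 53]), (-21, [176, 145, 106]), (-18, [192, 161, 117]), (-15, [191, 161, 121]), (-12, [190, 161, 121]), (-9, [177, 144, 103]), (-6, [180, 148, 106]), (-3, [184, 153, 113]), (0, [197, 166, 126]), (3, [192, 162, 121]), (6, [193, 163, 122]), (9, [198, 169, 127]), (12, [191, 161, 120]), (15, [190, 162, 121]), (18, [185, 156, 118]), (21, [169, 141, 104]), (24, [133, 86, 55]), (27, [135, 85, 55]), (30, [132, 85, 55]), (33, [133, 87, 57]), (36, [131, 84, 55])]
```

Run:
```python
from h import *
o=down(YAW-np.pi/2)
A=lambda b,dz=0:rep(J(0,bar(b)[0],bar(b)[1]-.013+dz),o)
move_to(A(0,.05),o);set_gripper(.05)
print(move_straight(A(0),max_speed=.1,contact_N=8),get_tool_pos()-A(0))
set_gripper(.008,20);print("w",get_width(),get_gripper_force(),get_ft_force(),get_t())
for b in np.arange(.12,.73,.12):
    move_straight(A(b),max_speed=.1);print(round(b,2),get_width(),get_ft_force().round(1),round(get_t(),1))
```

```text
False [ 0.00025196 -0.0001251   0.00026326]
w 0.015506258725159913 20.09144425392151 [ 13.56472717  36.78819968 -20.24944063] 34.6417
0.12 0.01555305636183275 [  4.7  32.9 -23.4] 35.0
0.24 0.015278769026443382 [  0.7  29.8 -24.5] 35.3
0.36 0.015269447253746354 [ -0.5  24.3 -24. ] 35.7
0.48 0.015478667026569035 [ -1.1  20.  -23.7] 36.0
0.6 0.015556847213706001 [ -0.4  16.5 -24.1] 36.4
0.72 0.015451868889013317 [ -0.8  12.8 -24.4] 36.7
```

Run:
```python
from h import *
o=down(YAW-np.pi/2)
set_gripper(.05);print(get_ft_force().round(1))
q=get_tool_pos();move_straight(q+[0,0,.06],max_speed=.2)
set_gripper(0.)
P,o=pushpose(.72,0,back=.018)
move_to(P+[0,0,.06],o);print(move_straight(P,max_speed=.15,contact_N=6),get_ft_force().round(1))
P2,_=pushpose(.8,0)
r=move_straight(P2,max_speed=.04,contact_N=3);q=get_tool_pos();print(r,((q-P)@EY).round(4),((q-P2)@EY).round(4),get_ft_force().round(1),get_t())
```

```text
[-0.2 -0.3 -0.7]
False [ 0.1  0.4 -0.4]
True 0.0248 -0.0046 [-0.3 -0.5  0.8] 41.25
```

Run:
```python
from h import *
for b in list(np.arange(.85,2.6,.12))+[2.6,2.66,2.72]:
    P,o=pushpose(b,0); move_straight(P,frame=o,max_speed=.1)
    f=get_ft_force();t=np.clip(b-1.22,0,1.)
    print(round(b,2),"f_n",round(f@(np.cos(t)*EY-np.sin(t)*EZ),1),f.round(1),round(get_t(),1),np.linalg.norm(get_tool_pos()-P).round(4))
    if np.linalg.norm(f)>70: print("stop");break
```

```text
0.85 f_n -0.6 [-0.7 -0.7  0.8] 41.5 0.0005
0.97 f_n -0.8 [ 0.2 -0.8 -0.1] 41.9 0.0005
1.09 f_n -1.1 [-0.3 -1.1  1.6] 42.2 0.0001
1.21 f_n -2.7 [ 1.5 -2.5  1.7] 42.6 0.0002
1.33 f_n -2.7 [ 2.3 -2.5  0.1] 42.9 0.0006
1.45 f_n -4.8 [ 1.7 -4.7  0.3] 43.2 0.0003
1.57 f_n -5.2 [ 1.7 -5.2  0.7] 43.5 0.0008
1.69 f_n -6.0 [ 1.8 -5.8  1.5] 43.8 0.001
1.81 f_n -7.7 [ 1.3 -7.8  2.1] 44.1 0.0016
1.93 f_n -8.6 [ 0.1 -7.8  4.2] 44.4 0.0019
2.05 f_n -9.3 [-0.1 -7.5  5.7] 44.7 0.0022
2.17 f_n -9.5 [ 1.1 -6.6  6.9] 45.0 0.0024
2.29 f_n -9.0 [ 0.  -5.4  7.3] 45.4 0.0025
2.41 f_n -5.8 [-0.2 -2.8  5.1] 45.7 0.0022
2.53 f_n -1.5 [-1.3 -1.6  0.8] 46.1 0.0018
2.6 f_n 0.2 [ 0.2 -0.2 -0.4] 46.3 0.001
2.66 f_n -0.1 [-0.1  0.2  0.2] 46.6 0.0009
2.72 f_n -0.7 [ 0.2 -0.1  0.7] 46.8 0.001
```

Run:
```python
from h import *
P,o=pushpose(2.72,0);n=np.cos(1.)*EY-np.sin(1.)*EZ
r=move_straight(P+.006*n,max_speed=.03,contact_N=12);q=get_tool_pos();print(r,(q-P)@n,get_ft_force().round(1))
up=-R.from_rotvec(o).as_matrix()[:,2]
move_straight(q-.01*n,max_speed=.1);move_straight(get_tool_pos()+.02*up+[0,0,.1],max_speed=.2)
move_to(J(0,-.03,.24),down(YAW));print(get_t(),get_ft_force().round(1))
im,K,W=cam("wrist");np.savez("w7.npz",c=im,K=K,W=W)
c=im
def s(P): u=proj(K,W,P)[0].round().astype(int); return c[u[1],u[0]].tolist() if 0<=u[0]<640 and 0<=u[1]<480 else None
b=bar(2.73)
print("bar",[(int(round(y*1e3)),s(J(.0,y,.078))) for y in np.arange(.09,.14,.003)])
print("blk y",[(int(round(y*1e3)),s(J(0,y,.042))) for y in np.arange(-.012,.1,.004)])
print("blk x",[(int(round(x*1e3)),s(J(x,.06,.042))) for x in np.arange(-.03,.031,.003)])
```

```text
True 0.0016770111267692422 [-0.   0.   4.3]
48.8667 [ 0.6  0.3 -0.6]
bar [(90, [123, 99, 73]), (93, [64, 44, 30]), (96, [61, 41, 30]), (99, [99, 64, 42]), (102, [95, 61, 42]), (105, [85, 55, 37]), (108, [55, 49, 46]), (111, [72, 68, 67]), (114, [86, 81, 82]), (117, [95, 91, 94]), (120, [88, 84, 85]), (123, [80, 53, 34]), (126, [78, 52, 34]), (129, [118, 75, 50]), (132, [168, 143, 102]), (135, None), (138, None)]
blk y [(-12, [72, 68, 69]), (-8, [81, 78, 78]), (-4, [69, 63, 62]), (0, [54, 49, 41]), (4, [56, 50, 44]), (8, [114, 93, 69]), (12, [159, 131, 98]), (16, [159, 131, 98]), (20, [163, 134, 102]), (24, [157, 131, 98]), (28, [159, 132, 99]), (32, [167, 139, 104]), (36, [164, 135, 101]), (40, [175, 147, 109]), (44, [177, 148, 110]), (48, [170, 141, 104]), (52, [168, 139, 103]), (56, [171, 142, 105]), (60, [176, 147, 110]), (64, [165, 138, 102]), (68, [180, 151, 112]), (72, [181, 151, 112]), (76, [180, 149, 110]), (80, [174, 145, 105]), (84, [119, 95, 70]), (88, [119, 96, 69]), (92, [121, 99, 72]), (96, [105, 85, 62])]
blk x [(-30, [121, 78, 52]), (-27, [119, 76, 51]), (-24, [117, 75, 51]), (-21, [161, 133, 98]), (-18, [161, 132, 98]), (-15, [176, 147, 109]), (-12, [182, 152, 113]), (-9, [163, 132, 94]), (-6, [171, 140, 101]), (-3, [175, 146, 108]), (0, [176, 147, 110]), (3, [175, 146, 109]), (6, [181, 152, 114]), (9, [178, 150, 110]), (12, [184, 154, 115]), (15, [175, 147, 110]), (18, [172, 144, 106]), (21, [162, 135, 101]), (24, [123, 79, 53]), (27, [125, 80, 51]), (30, [124, 79, 54])]
```

The grey bar lies in the groove (jig y about 108–121 mm). The block has moved up against the fence, its far end at about 98 mm, and it is centred sideways.

```bash
python3 -c "
from cell import *
print(sign_off(),get_t())"
```

```text
the job is handed in; nothing more can be done
the job is handed in; nothing more can be done
```

The job is handed in at about 49 s: the block is clamped sole down on the bed and the bail has snapped closed in the groove; the pad force on the block and the final state of the bystanders were not measured, and the judged result is not known.

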